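# Pack the orange eyelet kit into its tray

### The arm

A 6-joint arm with a two-finger parallel gripper is mounted at the origin on the work surface. World frame = base frame: x ahead of the robot, y to its left, z up, the work surface at z = 0. Lengths are in m, angles in rad, forces in N, time in s.
With the tool pointing down it reaches from about 0.4 to 0.825 m from the base axis. Payload 7 kg.
Tool frame: the origin (TCP) lies on the mounting face of the last link; the fingertips stand 178 mm ahead of it and the grasp point (between the pads) lies arm.grip_depth ahead of it (arm.grip_depth is the distance from the TCP to the grasp point, in m); z points along the fingers, y is the direction in which the jaws open and shut (so a half turn about z gives the same grasp; the last joint's range is limited). The gripper opens to 88 mm and grips with 3 to 60 N. Pads are 19 mm wide; open, the fingers measure 130 mm over their backs; the gripper's body (78 mm by 193 mm) begins 47 mm behind the grasp point.
Start: joints at [0.288, 0.359, 0.012, 0, -1.224, -0.288], TCP at [0.675, -0, 0.405] pointing down, gripper open.
Joint ranges: [-3.07, 3.07], [-1.43, 2.12], [-1.02, 1.25], [-3.03, 1.67], [-3.05, -0], [-3.03, 3.03]. Speed limits (rad/s): [2.39, 2.39, 3.01, 3.14, 3.14, 3.14].

### API

Orientations are given as [roll, pitch, yaw] about the fixed x, y, z axes, in that order (R = Rz(yaw) Ry(pitch) Rx(roll)).
In Python, from station import arm gives the robot as it stands.
- The arm moves only by the tool carry_out, never from a script. Its argument "targets" is a list that holds one entry, the list of rows, each a list of 7 numbers: the turn, a rotation vector about the tool's x, y, z in units of 8 degrees (1.0 is 8 degrees), then the shift along the tool's x, y, z in units of 2.5 cm (1.0 is 2.5 cm), then the opening, from -1 (shut) to 1 (fully open). A call has 1 to 20 rows; each row shifts and turns the commanded pose from where the row before left it, along the tool's axes as they then stand; what a row does not reach is not made up. A row lasts 1/8 s, in which the tool goes at most 62.5 mm and 10.7 degrees, less where a joint would pass 70% of its speed; a pose out of reach is approached as far as the arm can. A call with a number of a shift or a turn outside -1 to 1 is refused whole. A call with a gripper value outside its range is refused whole. The fingers move at their own pace and stop on an object; "squeeze" is the grip in N (left out, the last holds). Time passes only in rows, so rows that do not move let the fingers close. It gives the time, the measured TCP pose, the force and the opening at its end, in the units of the state.
- arm.get_state(): the state, without advancing time (a new reading comes with each control period).
- arm.grab_frame(name): name is "scene" or "side" or "wrist"; returns (picture, depth): 400x640x3 uint8, red, green, blue; 400x640 float32, m along the optical axis (not along the pixel's ray), 0 where there is no reading.
- arm.camera_model(name): a dict with "camera_matrix" (3x3 intrinsics, pixels), "world_from_camera" (4x4, takes a point from camera to world coordinates). Camera axes: x right, y down, z forward; pixel columns grow to the right and rows downward; lengths in m; the calibration is good to about 2 mm. A picture is of the moment at which its call begins: read the wrist's pose just before it. camera_model takes no time and is no camera call; for the wrist camera it gives the pose at the moment of the call.
- arm.job_done(): hands the job in, once; it reports no verdict.
Trained networks look in the newest picture that a camera, given by its name, has taken for a name from the list of things; names that differ only in an ending like _2 or _b are one class to them, and where a whole thing is asked for, a point or a joint stands for the part that bears it (a point fixed in the world has none). Each returns a list of dicts, best first, with "conf" (0 to 1); they miss things now and then, are a little off and sometimes report something else, mostly with a low value. They report only what shows in the picture. A call takes as long as a camera call. They do not tell look-alikes from the thing itself.
- arm.spot_in(camera, query): "point" ([row, column] in pixels, amid what is visible of it).
- arm.landmark_of(camera, query): "point" ([row, column] in pixels: a listed point, or the origin of a listed thing).
The state is a dict: "t": time; "q": joint angles; "qd": joint speeds; "joint_efforts": joint torques, N m; "eef_pos": TCP position; "ee_rot": TCP orientation; "force": force on the tool from outside, world axes, zero at the start; "moment": the same for the moment, N m; "width": finger opening in m.
Only numpy, scipy, OpenCV 4.12 (cv2) and the standard library are available. Lean on these libraries where they do the work, as an engineer would, in place of code of your own. Each camera call takes 0.05 s, during which the arm holds its last target.

### The job

Pack the orange-marked eyelet kit into the plywood tray, everything standing upright: lift the orange punch out of its bench sleeve and stand it in the yellow bin, the orange hole cutter in the green bin, the orange-banded anvil in the white bin and the orange-lidded tub in the black bin. The blue punch and the blue cutter belong to another set: leave them where they are.

Things in the scene. Friction and masses are not known exactly. Their poses are not given: they have to be found in the camera images.
- punch_orange_knob (a point): Eyelet punch: steel shaft 24 mm dia., 70 mm long, flat foot; orange knob on top, 36 mm dia., 30 mm high; 0.3 kg. Point: middle of the knob, 85 mm above the foot; z up the shaft. It stands in the 38 mm deep hole (2 mm wider than the shaft: draw straight up) of a fixed grey sleeve block, 60 x 60 x 45 mm high, one of two alike; its foot 7 mm above the bench.
- cutter_orange_mid (a point): Hole cutter: a steel tube, 30 mm diameter and 35 mm high, below its orange round grip, 38 mm diameter and 45 mm high; 80 mm overall, 0.25 kg. It stands upright on the bench. The point is on the axis half-way up, 40 mm above the foot; z up. Grip it by the orange part.
- anvil_mid (a point): Setting anvil: an upright steel cylinder, 42 mm diameter and 60 mm high, with an orange band around it and an orange top rim about a dark dished centre; 0.4 kg. It stands on the bench. The point is on the axis half-way up, 30 mm above the foot; z up; grip it above its middle, so that the fingers stay clear of the bin's walls.
- tub_mid (a point): Closed tub of eyelets: white, 44 mm diameter, with an orange lid of 46 mm diameter and 18 mm height on top; 64 mm high overall, 0.12 kg. It stands on the bench. The point is on the axis half-way up, 32 mm above the foot; z up; grip it above its middle, so that the fingers stay clear of the bin's walls.
- punch_blue_knob (a point): Eyelet punch of another set: steel shaft 24 mm dia., 70 mm long, flat foot; blue knob on top, 36 mm dia., 30 mm high; 0.3 kg. Point: middle of the knob, 85 mm above the foot; z up the shaft. It stands in the 38 mm deep hole (2 mm wider than the shaft: draw straight up) of a fixed grey sleeve block, 60 x 60 x 45 mm high, one of two alike; its foot 7 mm above the bench.
- cutter_blue_mid (a point): Hole cutter of another set: a steel tube, 30 mm diameter and 35 mm high, below its blue round grip, 38 mm diameter and 45 mm high; 80 mm overall, 0.25 kg. It stands upright on the bench. The point is on the axis half-way up, 40 mm above the foot; z up.
- bin_yellow_in (a point): Yellow square open bin, 80 mm outside, 74 mm inside; one of four of different colours, 84 mm apart, two by two in any arrangement, in a 184 mm square plywood tray, all fixed to the bench. The point is the middle of its inner floor, 9 mm above the bench; its walls (3 mm thick) rise 12 mm above it. x, y along its sides, z up.
- bin_green_in (a point): Green square open bin, 80 mm outside, 74 mm inside; one of four of different colours, 84 mm apart, two by two in any arrangement, in a 184 mm square plywood tray, all fixed to the bench. The point is the middle of its inner floor, 9 mm above the bench; its walls (3 mm thick) rise 12 mm above it. x, y along its sides, z up.
- bin_white_in (a point): White square open bin, 80 mm outside, 74 mm inside; one of four of different colours, 84 mm apart, two by two in any arrangement, in a 184 mm square plywood tray, all fixed to the bench. The point is the middle of its inner floor, 9 mm above the bench; its walls (3 mm thick) rise 12 mm above it. x, y along its sides, z up.
- bin_black_in (a point): Black square open bin, 80 mm outside, 74 mm inside; one of four of different colours, 84 mm apart, two by two in any arrangement, in a 184 mm square plywood tray, all fixed to the bench. The point is the middle of its inner floor, 9 mm above the bench; its walls (3 mm thick) rise 12 mm above it. x, y along its sides, z up.
There are look-alikes about, which are no part of the job. Leave any red look-alike of the part that bears punch_orange_knob alone.

How it is judged:
At the end, for the whole second after the job is handed in: Orange punch in the yellow bin, orange cutter in the green, anvil in the white, tub in the black: each within 34 mm of the bin's middle, foot on its floor (-8 to +6 mm), upright within 0.15 rad, at rest; blue punch and cutter within 20 mm of their start (horizontal distance between punch_orange_knob and bin_yellow_in below 0.034 m and z of punch_orange_knob in the frame of bin_yellow_in between 0.077 and 0.091 m and angle between each of punch_orange_knob, cutter_orange_mid, anvil_mid, tub_mid's own z axis and vertical below 0.15 rad and linear speed of each of punch_orange, cutter_orange, anvil, tub below 0.02 m/s and horizontal distance between cutter_orange_mid and bin_green_in below 0.034 m and z of cutter_orange_mid in the frame of bin_green_in between 0.032 and 0.046 m and horizontal distance between anvil_mid and bin_white_in below 0.034 m and z of anvil_mid in the frame of bin_white_in between 0.022 and 0.036 m and horizontal distance between tub_mid and bin_black_in below 0.034 m and z of tub_mid in the frame of bin_black_in between 0.024 and 0.038 m and distance of each of punch_blue_knob, cutter_blue_mid from where it was at the start of the episode below 0.02 m); the robot touches nothing.
It fails at once if the blue punch or the blue cutter is moved by more than 20 mm (distance of any of punch_blue_knob, cutter_blue_mid from where it was at the start of the episode above 0.02 m).
It also fails if it takes over 120 s, if anything falls off the work surface, if the arm or the gripper's body presses on something with over 40 N, if the wrist force passes 120 N, or if a joint passes its speed limit or range.

## Working session

There is one attempt and no reset: what is moved stays moved. The work goes in short steps, Python scripts to look and compute and a tool call to move; the robot and the scene stay as the last step left them, time stands still between calls to the robot, and variables do not carry over. Pictures are saved under pics/ and viewed, and the job is handed in when it is done.

Besides the shell and the picture viewer there is one more tool, called after "Emit:" as name(argument=value, ...), one argument or row to a line, values as JSON. carry_out: Moves the arm, as the interface text tells. Its arguments: {"type":"object","properties":{"targets":{"type":"array"},"squeeze":{"type":"number"}},"required":["targets"]}

```bash
mkdir -p pics
python3 - <<'E'
from station import arm
import cv2,numpy as np
s=arm.get_state();print(s['t'],s['eef_pos'],s['ee_rot'],s['width'],arm.grip_depth)
for n in ['scene','side','wrist']:
    im,d=arm.grab_frame(n);cv2.imwrite(f'pics/{n}0.png',im[:,:,::-1]);np.savez(f'/tmp/{n}0.npz',im=im,d=d,K=arm.camera_model(n)['camera_matrix'],T=arm.camera_model(n)['world_from_camera'])
    print(n,np.round(arm.camera_model(n)['world_from_camera'],3).tolist())
E
```

```text
0.0 [ 6.74796335e-01 -1.25381925e-05  4.03720368e-01] [ 3.13993125e+00 -1.26788474e-04 -1.57094671e+00] 0.08780018275497675 0.1593
scene [[0.166, 0.555, -0.815, 1.375], [0.986, -0.084, 0.144, -0.151], [0.012, -0.827, -0.562, 0.686], [0.0, 0.0, 0.0, 1.0]]
side [[-0.978, -0.15, 0.145, 0.322], [-0.208, 0.63, -0.748, 0.869], [0.021, -0.762, -0.647, 0.863], [0.0, 0.0, 0.0, 1.0]]
wrist [[-1.0, 0.0, 0.0, 0.675], [0.0, 0.969, 0.246, -0.066], [-0.0, 0.246, -0.969, 0.384], [0.0, 0.0, 0.0, 1.0]]
```

View pics/scene0.png

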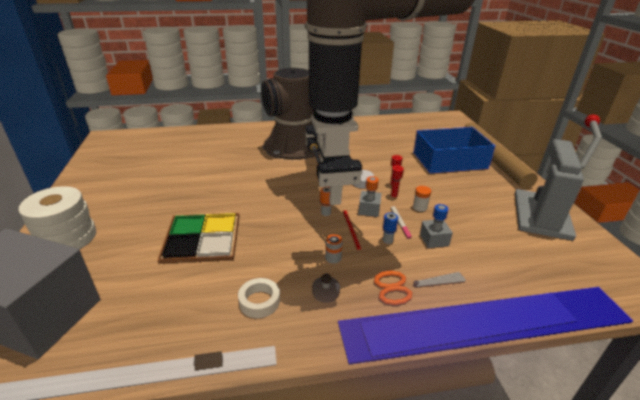

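View pics/side0.png

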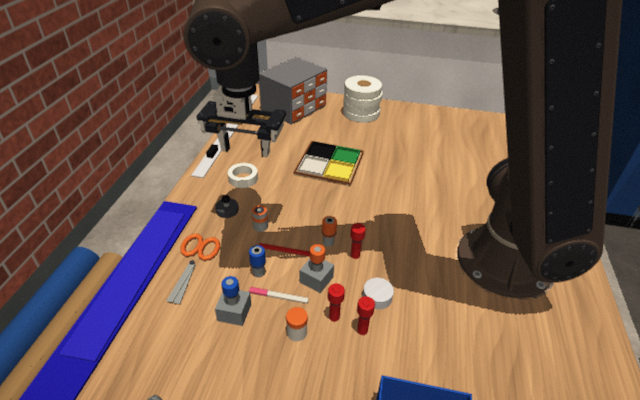

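View pics/wrist0.png

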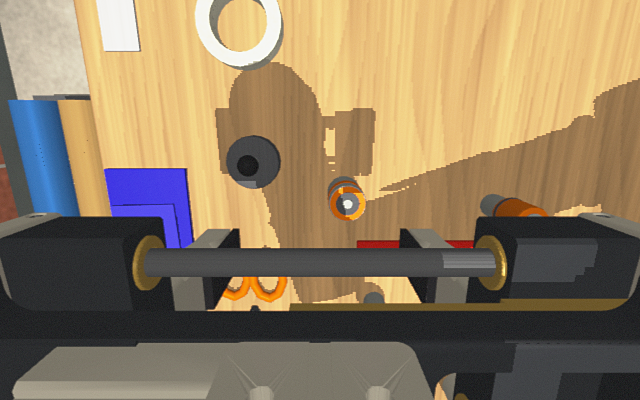

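```bash
cat > h.py <<'E'
import numpy as np,cv2
def cloud(f):
    z=np.load(f);im,d,K,T=z['im'],z['d'],z['K'],z['T']
    v,u=np.mgrid[:400,:640]
    P=np.stack([(u-K[0,2])/K[0,0]*d,(v-K[1,2])/K[1,1]*d,d],-1)@T[:3,:3].T+T[:3,3]
    m=d>0
    return P,im,m
def topmap(fs,out,x0=.3,x1=.95,y0=-.35,y1=.4,s=1000):
    # up = +x, left=+y
    H=int((x1-x0)*s);W=int((y1-y0)*s);Z=np.full((H,W),-1.);C=np.zeros((H,W,3),np.uint8)
    for f in fs:
        P,im,m=cloud(f);m=m&(P[...,2]<.16)&(P[...,2]>-.02)
        p=P[m];c=im[m]
        r=((x1-p[:,0])*s).astype(int);k=((y1-p[:,1])*s).astype(int)
        ok=(r>=0)&(r<H)&(k>=0)&(k<W);o=np.argsort(p[:,2])
        for i in o[ok[o]]:
            if p[i,2]>Z[r[i],k[i]]: Z[r[i],k[i]]=p[i,2];C[r[i],k[i]]=c[i]
    C=C[:,:,::-1].copy()
    C=cv2.dilate(C,np.ones((3,3)))
    for x in np.arange(x0,x1,.1): cv2.line(C,(0,int((x1-x)*s)),(8,int((x1-x)*s)),(0,255,0),1);cv2.putText(C,f'{x:.1f}',(10,int((x1-x)*s)),0,.4,(0,255,0))
    for y in np.arange(y0+.05,y1,.1): cv2.putText(C,f'{y:.1f}',(int((y1-y)*s),H-4),0,.4,(0,255,0))
    cv2.imwrite(out,C)
def blobs(f,lo,hi,lo2=None,hi2=None):
    P,im,m=cloud(f)
    hsv=cv2.cvtColor(im,cv2.COLOR_RGB2HSV)
    k=(cv2.inRange(hsv,lo,hi)>0)&m
    n,l,st,ce=cv2.connectedComponentsWithStats(k.astype(np.uint8))
    for i in range(1,n):
        if st[i,4]<25: continue
        p=P[l==i]
        if p[:,2].max()>.2 or abs(p[:,1]).max()>.6 or p[:,0].max()>1: continue
        zt=np.percentile(p[:,2],98);t=p[p[:,2]>zt-.006]
        lo_,hi_=t[:,:2].min(0),t[:,:2].max(0)
        print(np.round(ce[i]),st[i,4],'ztop %.3f zmin %.3f'%(zt,p[:,2].min()),'topmid',np.round((lo_+hi_)/2,4),'ext',np.round(hi_-lo_,3))
E
python3 - <<'E'
from h import *
topmap(['/tmp/side0.npz','/tmp/scene0.npz'],'pics/top0.png')
for n in ['side','scene']:
    for c,lo,hi in [('orange',(5,150,90),(14,255,255)),('blue',(100,120,60),(125,255,255)),('red',(0,180,60),(3,255,255)),('yel',(24,180,120),(34,255,255)),('green',(55,150,60),(80,255,255))]:
        print(n,c);blobs(f'/tmp/{n}0.npz',lo,hi)
E
```

```text
side orange
[297.  90.] 118 ztop 0.142 zmin 0.100 topmid [ 0.6791 -0.5432] ext [0.03  0.048]
[297. 113.] 104 ztop 0.051 zmin 0.008 topmid [ 0.6789 -0.5436] ext [0.029 0.05 ]
[302. 158.] 40 ztop 0.016 zmin 0.007 topmid [ 0.6039 -0.3169] ext [0.017 0.186]
[259. 209.] 75 ztop 0.063 zmin -0.004 topmid [0.6453 0.0207] ext [0.038 0.035]
[260. 219.] 54 ztop 0.048 zmin -0.003 topmid [0.6418 0.0336] ext [0.033 0.023]
[329. 227.] 207 ztop 0.081 zmin -0.004 topmid [0.4523 0.0393] ext [0.036 0.042]
[200. 246.] 574 ztop 0.015 zmin -0.005 topmid [0.7694 0.1364] ext [0.101 0.08 ]
[317. 253.] 245 ztop 0.109 zmin -0.004 topmid [0.4566 0.169 ] ext [0.034 0.035]
[296. 317.] 395 ztop 0.066 zmin -0.003 topmid [0.4671 0.3231] ext [0.045 0.045]
side blue
[109. 308.] 8999 ztop 0.015 zmin -0.000 topmid [0.891  0.2887] ext [0.099 0.589]
[257. 258.] 221 ztop 0.081 zmin -0.002 topmid [0.5987 0.1819] ext [0.035 0.04 ]
[230. 287.] 242 ztop 0.109 zmin 0.077 topmid [0.6158 0.3044] ext [0.031 0.036]
[416. 391.] 1392 ztop 0.090 zmin -0.004 topmid [0.2017 0.4529] ext [0.16  0.048]
side red
[358. 232.] 207 ztop 0.101 z
[... 1745 characters left out ...]
.0187] ext [0.034 0.037]
[334. 250.] 53 ztop 0.046 zmin 0.001 topmid [0.6581 0.0169] ext [0.014 0.037]
[392. 286.] 696 ztop 0.015 zmin -0.002 topmid [0.7699 0.1327] ext [0.098 0.08 ]
scene blue
[440. 213.] 130 ztop 0.108 zmin 0.080 topmid [0.6191 0.2977] ext [0.03 0.03]
[390. 225.] 155 ztop 0.081 zmin 0.040 topmid [0.6073 0.1737] ext [0.021 0.028]
scene red
[396. 173.] 263 ztop 0.102 zmin 0.004 topmid [0.3666 0.2691] ext [0.09  0.049]
[352. 232.] 84 ztop 0.011 zmin 0.005 topmid [0.5448 0.0896] ext [0.163 0.009]
scene yel
[218. 224.] 328 ztop 0.022 zmin 0.005 topmid [ 0.4827 -0.2682] ext [0.072 0.081]
scene green
[187. 225.] 464 ztop 0.022 zmin 0.006 topmid [ 0.4745 -0.3507] ext [0.085 0.079]
```

View pics/top0.png

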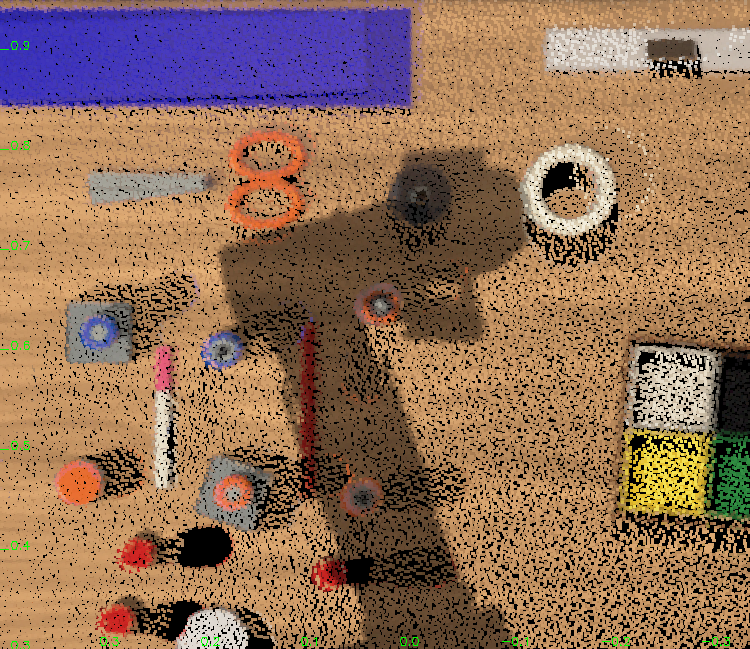

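Run:
```python
from h import *
from station import arm
def tops(f,c,r=.035,zt=None,h=.004):
    P,im,m=cloud(f)
    k=m&(np.hypot(P[...,0]-c[0],P[...,1]-c[1])<r)&(abs(P[...,2]-zt)<h)
    p=P[k][:,:2]; 
    if len(p)<8: return None
    (cx,cy),rad=cv2.minEnclosingCircle(p.astype(np.float32))
    return np.round([cx,cy,rad,len(p)],4)
for n,c,zt in [('punch',(.458,.167),.107),('cutter',(.453,.038),.08),('anvil',(.643,.02),.06),('tub',(.466,.32),.064),('bpunch',(.617,.301),.107),('bcut',(.60,.178),.08)]:
    print(n,[tops(f'/tmp/{s}0.npz',c,.035,zt) for s in ('side','scene','wrist')])
for s in ('side','scene'):
    P,im,m=cloud(f'/tmp/{s}0.npz');hsv=cv2.cvtColor(im,cv2.COLOR_RGB2HSV)
    roi=m&(abs(P[...,0]-.515)<.1)&(abs(P[...,1]+.305)<.1)&(P[...,2]<.03)&(P[...,2]>.003)
    for c,lo,hi in [('y',(22,130,90),(36,255,255)),('g',(50,130,40),(80,255,255)),('w',(0,0,110),(179,70,255)),('k',(0,0,0),(179,255,40))]:
        k=roi&(cv2.inRange(hsv,lo,hi)>0);k=cv2.morphologyEx(k.astype(np.uint8),cv2.MORPH_OPEN,np.ones((3,3)))>0
        p=P[k][:,:2].astype(np.float32);print(s,c,len(p),cv2.minAreaRect(p) if len(p)>5 else '')
    for q in ['bin_yellow_in','bin_green_in','bin_white_in','bin_black_in','punch_orange_knob','cutter_orange_mid','anvil_mid','tub_mid']:
        zz={'p':.092,'c':.04,'a':.03,'t':.032,'b':.009}[q[0]]
        r=arm.landmark_of(s,q)
        z=np.load(f'/tmp/{s}0.npz');K,T=z['K'],z['T']
        for x in r[:2]:
            v,u=x['point'];d=T[:3,:3]@np.linalg.inv(K)@[u,v,1];t=(zz-T[2,3])/d[2];print(s,q,round(x['conf'],2),np.round(T[:3,3]+t*d,3)[:2])
```

```text
punch [array([4.569e-01, 1.695e-01, 1.860e-02, 1.420e+02]), array([4.566e-01, 1.651e-01, 1.810e-02, 7.700e+01]), None]
cutter [array([4.526e-01, 3.940e-02, 2.140e-02, 1.200e+02]), array([4.515e-01, 3.320e-02, 1.890e-02, 6.900e+01]), array([4.52e-01, 2.96e-02, 1.70e-02, 2.60e+02])]
anvil [array([6.454e-01, 2.120e-02, 2.170e-02, 1.340e+02]), array([6.441e-01, 1.760e-02, 2.130e-02, 1.620e+02]), array([6.441e-01, 2.070e-02, 2.080e-02, 1.071e+03])]
tub [array([4.676e-01, 3.234e-01, 2.370e-02, 3.140e+02]), array([4.647e-01, 3.174e-01, 2.420e-02, 1.140e+02]), None]
bpunch [array([6.171e-01, 3.040e-01, 1.840e-02, 1.790e+02]), array([6.163e-01, 2.988e-01, 1.990e-02, 9.800e+01]), None]
bcut [array([5.989e-01, 1.816e-01, 2.020e-02, 1.480e+02]), array([5.974e-01, 1.766e-01, 1.980e-02, 1.110e+02]), None]
side y 456 ((0.4786643087863922, -0.2662728726863861), (0.09180047363042831, 0.08328048139810562), 86.73694610595703)
side g 327 ((0.47378286719322205, -0.35074394941329956), (0.08358318358659744, 0.08828528225421906), 83.39461517333984)
side w 433 ((0.5643277168273926, -0.2720509171485901), (0.0
[... 803 characters left out ...]
 w 705 ((0.5613015294075012, -0.27370014786720276), (0.08006014674901962, 0.08349309116601944), 86.17029571533203)
scene k 675 ((0.5549056529998779, -0.357306569814682), (0.07906679809093475, 0.0848708227276802), 85.24988555908203)
scene bin_yellow_in 0.68 [ 0.56  -0.287]
scene bin_yellow_in 0.66 [ 0.475 -0.26 ]
scene bin_green_in 0.86 [ 0.465 -0.353]
scene bin_green_in 0.56 [0.334 0.197]
scene bin_white_in 0.81 [ 0.55  -0.284]
scene bin_black_in 0.92 [ 0.552 -0.359]
scene punch_orange_knob 0.8 [0.454 0.156]
scene punch_orange_knob 0.79 [0.397 0.271]
scene cutter_orange_mid 0.69 [0.446 0.036]
scene anvil_mid 0.66 [0.646 0.022]
scene tub_mid 0.78 [0.461 0.319]
scene tub_mid 0.72 [0.647 0.019]
```

Emit:
carry_out(
  targets=[
    [[0,0,-0.9375,0,0,0.3,0.7],[0,0,-0.9375,0,0,0.3,0.7],[0,0,-0.9375,0,0,0.3,0.7],[0,0,-0.9375,0,0,0.3,0.7],[0,0,-0.9375,0,0,0.3,0.7],[0,0,-0.9375,0,0,0.3,0.7],[0,0,-0.9375,0,0,0.3,0.7],[0,0,-0.9375,0,0,0.3,0.7],[0,0,-0.9375,0,0,0.3,0.7],[0,0,-0.9375,0,0,0.3,0.7],[0,0,-0.9375,0,0,0.3,0.7],[0,0,-0.9375,0,0,0.3,0.7],[0,0,0,-0.4,-0.3,0,0.7],[0,0,0,-0.4,-0.3,0,0.7],[0,0,0,-0.4,-0.2,0,0.7],[0,0,0,0,0,0,0.7]],
  ],
  squeeze=20,
)

```text
t: 2.95
eef_pos: [0.6442, 0.0206, 0.3154]
ee_rot: [-3.141, -0.001, 0.0]
force: [-0.3, -0.1, 0.5]
width: 0.0745
```

Emit:
carry_out(
  targets=[
    [[0,0,0,0,0,0.8,0.7],[0,0,0,0,0,0.8,0.7],[0,0,0,0,0,0.8,0.7],[0,0,0,0,0,0.8,0.7],[0,0,0,0,0,0.8,0.7],[0,0,0,0,0,0.55,0.7],[0,0,0,0,0,0,0.7],[0,0,0,0,0,0,-1],[0,0,0,0,0,0,-1],[0,0,0,0,0,0,-1],[0,0,0,0,0,0,-1],[0,0,0,0,0,0,-1]],
  ],
  squeeze=30,
)

```text
t: 4.45
eef_pos: [0.6451, 0.0201, 0.2013]
ee_rot: [-3.141, -0.001, 0.0]
force: [-1.1, 1.0, 3.9]
width: 0.0414
```

Emit:
carry_out(
  targets=[
    [[0,0,0,0,0,-0.5,-1],[0,0,0,0,0,-0.8,-1],[0,0,0,0,0,-0.8,-1],[0,0,0,0,0,-0.4,-1],[0,0,0,-0.24,0.83,0,-1],[0,0,0,-0.24,0.83,0,-1],[0,0,0,-0.24,0.83,0,-1],[0,0,0,-0.24,0.83,0,-1],[0,0,0,-0.24,0.83,0,-1],[0,0,0,-0.24,0.83,0,-1],[0,0,0,-0.24,0.83,0,-1],[0,0,0,-0.24,0.83,0,-1],[0,0,0,-0.24,0.83,0,-1],[0,0,0,-0.24,0.83,0,-1],[0,0,0,-0.24,0.83,0,-1],[0,0,0,-0.24,0.83,0,-1],[0,0,0,-0.24,0.83,0,-1],[0,0,0,-0.24,0.83,0,-1],[0,0,0,0,0,0,-1],[0,0,0,0,0,0,-1]],
  ],
)

```text
t: 6.95
eef_pos: [0.5609, -0.2709, 0.2633]
ee_rot: [-3.142, 0.0, -0.0]
force: [-0.2, 0.5, -3.2]
width: 0.0414
```

```bash
cat > snap.py <<'E'
import sys
from station import arm
import cv2,numpy as np
s=arm.get_state();print(s['t'],np.round(s['eef_pos'],4),np.round(s['force'],1),s['width'])
t=sys.argv[1]
for n in sys.argv[2:]:
    im,d=arm.grab_frame(n);cv2.imwrite(f'pics/{n}{t}.png',im[:,:,::-1]);c=arm.camera_model(n);np.savez(f'/tmp/{n}{t}.npz',im=im,d=d,K=c['camera_matrix'],T=c['world_from_camera'])
E
python3 snap.py 1 wrist
```

```text
6.95 [ 0.5609 -0.2709  0.2633] [-0.2  0.5 -3.2] 0.04141900184447794
```

View pics/wrist1.png

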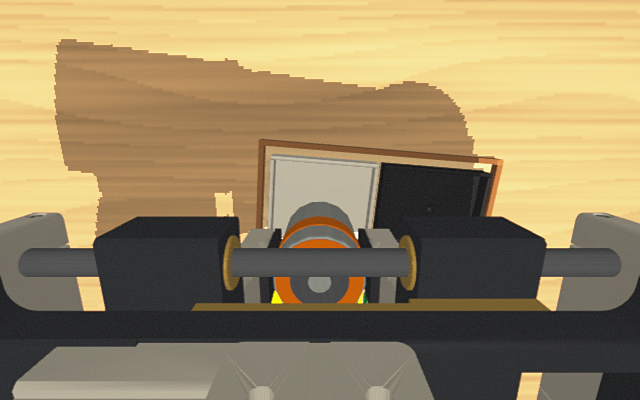

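The wrist view shows the anvil held upright above the white bin (around col 320, row 250), with the black bin to its right. I'll lower it.

Emit:
carry_out(
  targets=[
    [[0,0,0,0,0,0.6,-1],[0,0,0,0,0,0.6,-1],[0,0,0,0,0,0.5,-1],[0,0,0,0,0,0.3,-1],[0,0,0,0,0,0.1,-1],[0,0,0,0,0,0,-1],[0,0,0,0,0,0,0.36],[0,0,0,0,0,0,0.36],[0,0,0,0,0,0,0.36],[0,0,0,0,0,-0.4,0.36],[0,0,0,0,0,-1,0.36],[0,0,0,0,0,-1,0.36],[0,0,0,0,0,-1,0.36],[0,0,0,0,0,0,0.36]],
  ],
)

```text
t: 8.75
eef_pos: [0.5617, -0.2707, 0.2991]
ee_rot: [3.14, -0.005, 0.0]
force: [0.3, -0.0, -0.3]
width: 0.06
```

```bash
python3 snap.py 2 side scene
```

```text
8.75 [ 0.5617 -0.2707  0.2991] [ 0.3 -0.  -0.3] 0.0599896937782953
```

View pics/scene2.png

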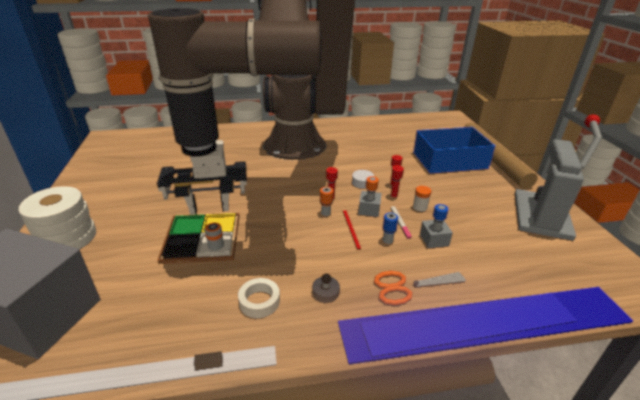

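The anvil stands in the white bin (scene col 213, row 237). The tub comes next.

Emit:
carry_out(
  targets=[
    [[0,0,0,-0.16,-0.98,-0.2,0.75],[0,0,0,-0.16,-0.98,-0.2,0.75],[0,0,0,-0.16,-0.98,-0.2,0.75],[0,0,0,-0.16,-0.98,-0.2,0.75],[0,0,0,-0.16,-0.98,0,0.75],[0,0,0,-0.16,-0.98,0,0.75],[0,0,0,-0.16,-0.98,0,0.75],[0,0,0,-0.16,-0.98,0,0.75],[0,0,0,-0.16,-0.98,0,0.75],[0,0,0,-0.16,-0.98,0,0.75],[0,0,0,-0.16,-0.98,0,0.75],[0,0,0,-0.16,-0.98,0,0.75],[0,0,0,-0.16,-0.98,0,0.75],[0,0,0,-0.16,-0.98,0,0.75],[0,0,0,-0.16,-0.98,0,0.75],[0,0,0,-0.16,-0.98,0,0.75],[0,0,0,-0.16,-0.98,0,0.75],[0,0,0,-0.16,-0.98,0,0.75],[0,0,0,-0.16,-0.98,0,0.75],[0,0,0,-0.16,-0.98,0,0.75]],
  ],
)

```text
t: 11.35
eef_pos: [0.4805, 0.2201, 0.3152]
ee_rot: [3.141, 0.001, -0.0]
force: [0.5, 0.6, 0.1]
width: 0.077
```

Emit:
carry_out(
  targets=[
    [[0,0,0,-0.16,-0.98,0,0.75],[0,0,0,-0.16,-0.98,0,0.75],[0,0,0,-0.16,-0.98,0,0.75],[0,0,0,-0.16,-0.98,0,0.75],[0,0,0,0,0,0,0.75],[0,0,0,0,0,0,0.75]],
  ],
)

```text
t: 12.1
eef_pos: [0.4648, 0.3176, 0.3156]
ee_rot: [3.141, 0.001, 0.0]
force: [-1.2, -0.8, -0.2]
width: 0.0768
```

```bash
python3 snap.py 3 wrist
python3 - <<'E'
from h import *
P,im,m=cloud('/tmp/wrist3.npz')
print(m.mean())
k=m&(abs(P[...,2]-.064)<.006)&(np.hypot(P[...,0]-.466,P[...,1]-.32)<.05)
p=P[k];print(len(p),cv2.minEnclosingCircle(p[:,:2].astype(np.float32)))
E
```

```text
12.1 [0.4648 0.3176 0.3156] [-1.2 -0.8 -0.2] 0.07676112559126656
0.96654296875
2488 ((0.46615323424339294, 0.3224050998687744), 0.02307404763996601)
```

View pics/wrist3.png

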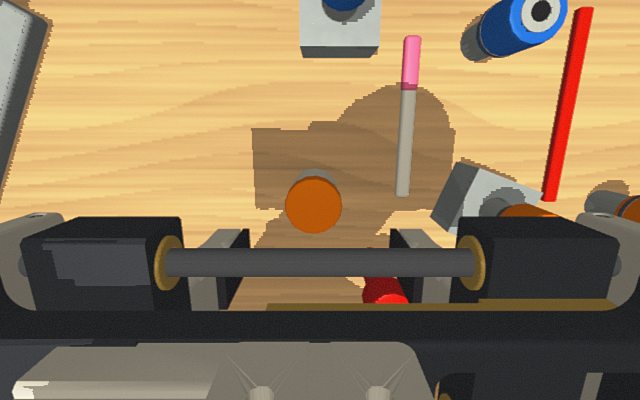

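The tub lid is clear below the gripper at (col 313, row 205). I'll shift about 4 mm in y, descend and grip.

Emit:
carry_out(
  targets=[
    [[0,0,0,0.05,-0.15,0.4,0.75],[0,0,0,0,0,0.8,0.75],[0,0,0,0,0,0.8,0.75],[0,0,0,0,0,0.8,0.75],[0,0,0,0,0,0.8,0.75],[0,0,0,0,0,0.57,0.75],[0,0,0,0,0,0,0.75],[0,0,0,0,0,0,-1],[0,0,0,0,0,0,-1],[0,0,0,0,0,0,-1],[0,0,0,0,0,0,-1],[0,0,0,0,0,0,-1]],
  ],
  squeeze=20,
)

```text
t: 13.65
eef_pos: [0.4663, 0.3214, 0.2121]
ee_rot: [-3.141, -0.001, 0.0]
force: [-0.6, 0.8, 2.9]
width: 0.0454
```

Emit:
carry_out(
  targets=[
    [[0,0,0,0,0,-0.4,-1],[0,0,0,0,0,-0.8,-1],[0,0,0,0,0,-1,-1],[0,0,0,0,0,-1,-1],[0,0,0,0,0,-1,-1],[0,0,0,0,0,-1,-1],[0,0,0,0.128,0.968,0,-1],[0,0,0,0.128,0.968,0,-1],[0,0,0,0.128,0.968,0,-1],[0,0,0,0.128,0.968,0,-1],[0,0,0,0.128,0.968,0,-1],[0,0,0,0.128,0.968,0,-1],[0,0,0,0.128,0.968,0,-1],[0,0,0,0.128,0.968,0,-1],[0,0,0,0.128,0.968,0,-1],[0,0,0,0.128,0.968,0,-1],[0,0,0,0.128,0.968,0,-1],[0,0,0,0.128,0.968,0,-1],[0,0,0,0.128,0.968,0,-1],[0,0,0,0.128,0.968,0,-1]],
  ],
)

```text
t: 16.15
eef_pos: [0.5104, -0.0197, 0.341]
ee_rot: [3.141, 0.001, -0.001]
force: [0.0, -0.5, -1.7]
width: 0.0455
```

Emit:
carry_out(
  targets=[
    [[0,0,0,0.128,0.968,0,-1],[0,0,0,0.128,0.968,0,-1],[0,0,0,0.128,0.968,0,-1],[0,0,0,0.128,0.968,0,-1],[0,0,0,0.128,0.968,0,-1],[0,0,0,0.128,0.968,0,-1],[0,0,0,0.128,0.968,0,-1],[0,0,0,0.128,0.968,0,-1],[0,0,0,0.128,0.968,0,-1],[0,0,0,0.128,0.968,0,-1],[0,0,0,0.128,0.968,0,-1],[0,0,0,0.128,0.968,0,-1],[0,0,0,0.128,0.968,0,-1],[0,0,0,0.128,0.968,0,-1],[0,0,0,0,0,0,-1],[0,0,0,0,0,0,-1]],
  ],
)

```text
t: 18.15
eef_pos: [0.5553, -0.3567, 0.3412]
ee_rot: [-3.141, 0.001, -0.001]
force: [0.4, -0.3, -1.3]
width: 0.0453
```

```bash
python3 snap.py 4 wrist
```

```text
18.15 [ 0.5553 -0.3567  0.3412] [ 0.4 -0.3 -1.3] 0.04529597491612755
```

View pics/wrist4.png

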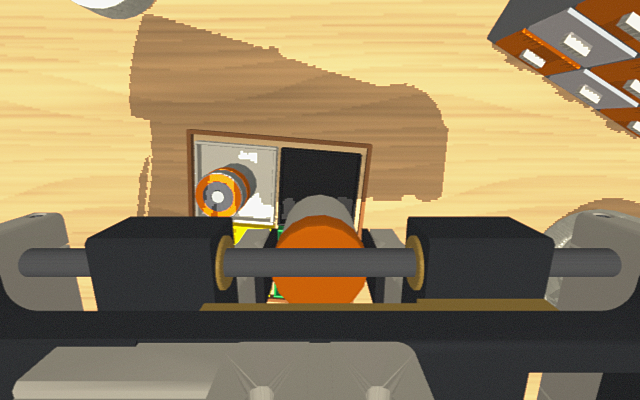

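The tub is over the black bin, and the anvil stands in the white bin (col 218, row 198). Next I lower and release it.

Emit:
carry_out(
  targets=[
    [[0,0,0,0,0,0.8,-1],[0,0,0,0,0,0.9,-1],[0,0,0,0,0,0.9,-1],[0,0,0,0,0,0.9,-1],[0,0,0,0,0,0.7,-1],[0,0,0,0,0,0.4,-1],[0,0,0,0,0,0.17,-1],[0,0,0,0,0,0,-1],[0,0,0,0,0,0,0.36],[0,0,0,0,0,0,0.36],[0,0,0,0,0,0,0.36],[0,0,0,0,0,-0.4,0.36],[0,0,0,0,0,-1,0.36],[0,0,0,0,0,-1,0.36],[0,0,0,0,0,-1,0.36],[0,0,0,0,0,0,0.36]],
  ],
)

```text
t: 20.2
eef_pos: [0.5565, -0.3567, 0.3108]
ee_rot: [3.14, -0.005, 0.0]
force: [1.3, 0.8, -0.6]
width: 0.0594
```

```bash
python3 snap.py 5 wrist
```

```text
20.2 [ 0.5565 -0.3567  0.3108] [ 1.3  0.8 -0.6] 0.0594177637782818
```

View pics/wrist5.png

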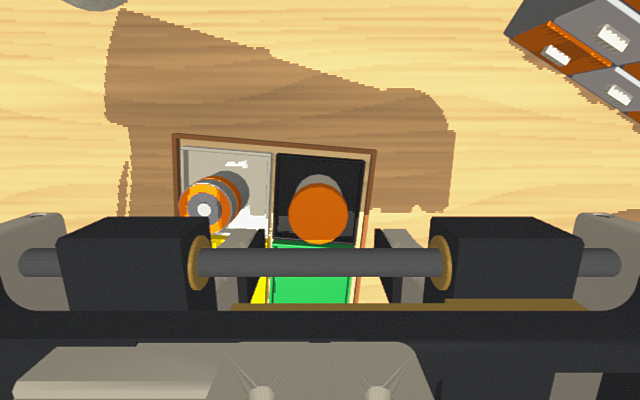

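The tub is upright in the black bin (col 318, row 213). The cutter is next.

Emit:
carry_out(
  targets=[
    [[0,0,0,-0.261,-0.975,0,0.6],[0,0,0,-0.261,-0.975,0,0.6],[0,0,0,-0.261,-0.975,0,0.6],[0,0,0,-0.261,-0.975,0,0.6],[0,0,0,-0.261,-0.975,0,0.6],[0,0,0,-0.261,-0.975,0,0.6],[0,0,0,-0.261,-0.975,0,0.6],[0,0,0,-0.261,-0.975,0,0.6],[0,0,0,-0.261,-0.975,0,0.6],[0,0,0,-0.261,-0.975,0,0.6],[0,0,0,-0.261,-0.975,0,0.6],[0,0,0,-0.261,-0.975,0,0.6],[0,0,0,-0.261,-0.975,0,0.6],[0,0,0,-0.261,-0.975,0,0.6],[0,0,0,-0.261,-0.975,0,0.6],[0,0,0,-0.261,-0.975,0,0.6],[0,0,0,0,0,0,0.6],[0,0,0,0,0,0,0.6]],
  ],
)

```text
t: 22.5
eef_pos: [0.4513, 0.0335, 0.3071]
ee_rot: [3.141, 0.001, 0.001]
force: [-0.4, 0.3, -0.1]
width: 0.07
```

```bash
python3 snap.py 6 wrist
python3 - <<'E'
from h import *
P,im,m=cloud('/tmp/wrist6.npz')
k=m&(abs(P[...,2]-.08)<.006)&(np.hypot(P[...,0]-.452,P[...,1]-.035)<.04)
p=P[k];print(len(p),cv2.minEnclosingCircle(p[:,:2].astype(np.float32)))
k=m&(abs(P[...,2]-.107)<.006)&(np.hypot(P[...,0]-.457,P[...,1]-.167)<.04)
p=P[k];print(len(p),cv2.minEnclosingCircle(p[:,:2].astype(np.float32)) if len(p) else 0)
E
```

```text
22.5 [0.4513 0.0335 0.3071] [-0.4  0.3 -0.1] 0.07003235317142784
2065 ((0.45194146037101746, 0.038004498928785324), 0.018970949575304985)
1020 ((0.4586987793445587, 0.16707658767700195), 0.017123142257332802)
```

View pics/wrist6.png

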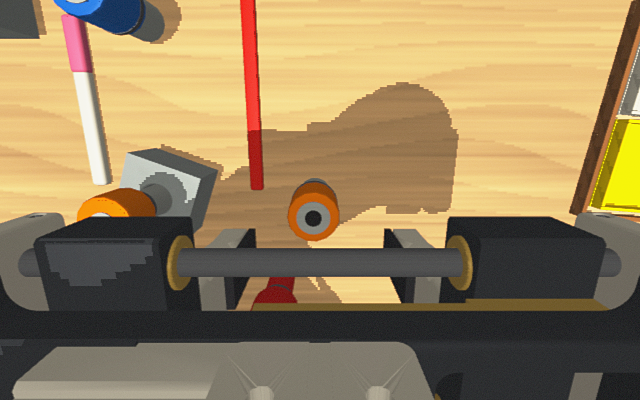

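The cutter sits at (col 313, row 210), about 4 mm off in y. I'll correct that and descend; the red look-alike stays clear in x.

Emit:
carry_out(
  targets=[
    [[0,0,0,0.03,-0.16,0.4,0.6],[0,0,0,0,0,0.8,0.6],[0,0,0,0,0,0.8,0.6],[0,0,0,0,0,0.8,0.6],[0,0,0,0,0,0.5,0.6],[0,0,0,0,0,0,0.6],[0,0,0,0,0,0,-1],[0,0,0,0,0,0,-1],[0,0,0,0,0,0,-1],[0,0,0,0,0,0,-1],[0,0,0,0,0,0,-1],[0,0,0,0,0,0,-1]],
  ],
  squeeze=30,
)

```text
t: 24.05
eef_pos: [0.4523, 0.0377, 0.2252]
ee_rot: [-3.141, -0.001, 0.0]
force: [-1.2, 1.1, 4.6]
width: 0.0375
```

Emit:
carry_out(
  targets=[
    [[0,0,0,0,0,-0.6,-1],[0,0,0,0,0,-1,-1],[0,0,0,0,0,-1,-1],[0,0,0,0,0,-1,-1],[0,0,0,0.052,0.972,0,-1],[0,0,0,0.052,0.972,0,-1],[0,0,0,0.052,0.972,0,-1],[0,0,0,0.052,0.972,0,-1],[0,0,0,0.052,0.972,0,-1],[0,0,0,0.052,0.972,0,-1],[0,0,0,0.052,0.972,0,-1],[0,0,0,0.052,0.972,0,-1],[0,0,0,0.052,0.972,0,-1],[0,0,0,0.052,0.972,0,-1],[0,0,0,0.052,0.972,0,-1],[0,0,0,0.052,0.972,0,-1],[0,0,0,0.052,0.972,0,-1],[0,0,0,0.052,0.972,0,-1],[0,0,0,0.052,0.972,0,-1],[0,0,0,0.052,0.972,0,-1]],
  ],
)

```text
t: 26.55
eef_pos: [0.4726, -0.3518, 0.3138]
ee_rot: [-3.14, 0.002, -0.0]
force: [0.3, 0.3, -2.5]
width: 0.0373
```

Emit:
carry_out(
  targets=[
    [[0,0,0,0,0,0,-1],[0,0,0,0,0,0,-1]],
  ],
)

```text
t: 26.8
eef_pos: [0.4726, -0.3509, 0.3141]
ee_rot: [-3.141, 0.001, -0.001]
force: [-0.5, 0.7, -3.0]
width: 0.0376
```

```bash
python3 snap.py 7 wrist
```

```text
26.8 [ 0.4726 -0.3509  0.3141] [-0.5  0.7 -3. ] 0.0376405227482363
```

View pics/wrist7.png

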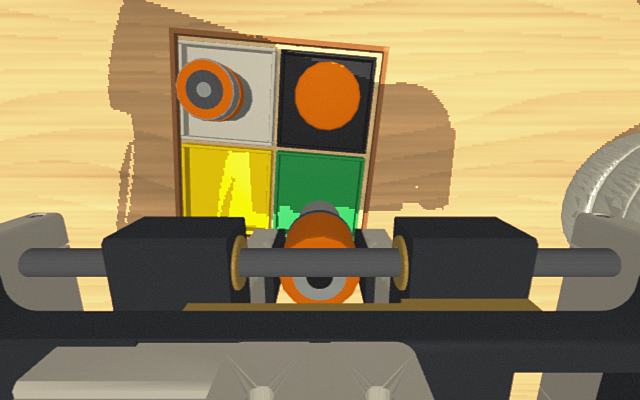

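The cutter is above the green bin, and the anvil and tub stand in theirs. I'll lower it.

Emit:
carry_out(
  targets=[
    [[0,0,0,0,0,0.7,-1],[0,0,0,0,0,0.9,-1],[0,0,0,0,0,0.8,-1],[0,0,0,0,0,0.5,-1],[0,0,0,0,0,0.22,-1],[0,0,0,0,0,0,-1],[0,0,0,0,0,0,0.2],[0,0,0,0,0,0,0.2],[0,0,0,0,0,0,0.2],[0,0,0,0,0,-0.4,0.2],[0,0,0,0,0,-1,0.2],[0,0,0,0,0,-1,0.2],[0,0,0,0,0,-1,0.2],[0,0,0,0,0,0,0.2]],
  ],
)

```text
t: 28.6
eef_pos: [0.4736, -0.3515, 0.325]
ee_rot: [3.14, -0.005, 0.0]
force: [0.1, 0.6, -0.3]
width: 0.0527
```

```bash
python3 snap.py 8 wrist
```

```text
28.6 [ 0.4736 -0.3515  0.325 ] [ 0.1  0.6 -0.3] 0.052727627607940315
```

View pics/wrist8.png

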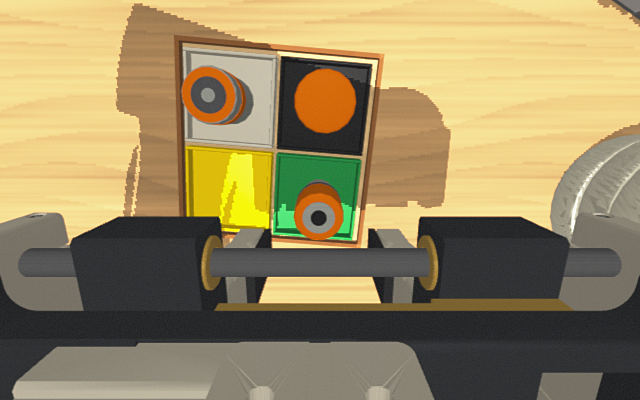

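The cutter is upright in the green bin (col 319, row 215). The punch is last.

Emit:
carry_out(
  targets=[
    [[0,0,0,-0.03,-0.985,0,0.6],[0,0,0,-0.03,-0.985,0,0.6],[0,0,0,-0.03,-0.985,0,0.6],[0,0,0,-0.03,-0.985,0,0.6],[0,0,0,-0.03,-0.985,0,0.6],[0,0,0,-0.03,-0.985,0,0.6],[0,0,0,-0.03,-0.985,0,0.6],[0,0,0,-0.03,-0.985,0,0.6],[0,0,0,-0.03,-0.985,0,0.6],[0,0,0,-0.03,-0.985,0,0.6],[0,0,0,-0.03,-0.985,0,0.6],[0,0,0,-0.03,-0.985,0,0.6],[0,0,0,-0.03,-0.985,0,0.6],[0,0,0,-0.03,-0.985,0,0.6],[0,0,0,-0.03,-0.985,0,0.6],[0,0,0,-0.03,-0.985,0,0.6],[0,0,0,-0.03,-0.985,0,0.6],[0,0,0,-0.03,-0.985,0,0.6],[0,0,0,-0.03,-0.985,0,0.6],[0,0,0,-0.03,-0.985,0,0.6]],
  ],
)

```text
t: 31.15
eef_pos: [0.4576, 0.1419, 0.3214]
ee_rot: [3.141, 0.001, -0.0]
force: [-0.4, -0.5, -0.5]
width: 0.0703
```

Emit:
carry_out(
  targets=[
    [[0,0,0,-0.03,-0.985,0,0.6],[0,0,0,0,0,0,0.6],[0,0,0,0,0,0,0.6],[0,0,0,0,0,0,0.6]],
  ],
)

```text
t: 31.65
eef_pos: [0.4571, 0.1652, 0.3217]
ee_rot: [3.141, 0.0, -0.001]
force: [0.2, -0.5, -0.4]
width: 0.0699
```

```bash
python3 snap.py 9 wrist
python3 - <<'E'
from h import *
P,im,m=cloud('/tmp/wrist9.npz')
for z0 in (.107,.102):
    k=m&(abs(P[...,2]-z0)<.004)&(np.hypot(P[...,0]-.457,P[...,1]-.167)<.04)
    p=P[k];print(len(p),cv2.minEnclosingCircle(p[:,:2].astype(np.float32)) if len(p) else 0)
E
```

```text
31.65 [0.4571 0.1652 0.3217] [ 0.2 -0.5 -0.4] 0.06986118613308047
2024 ((0.4561425447463989, 0.1678534746170044), 0.017858333885669708)
360 ((0.45623108744621277, 0.16790540516376495), 0.017834646627306938)
```

View pics/wrist9.png

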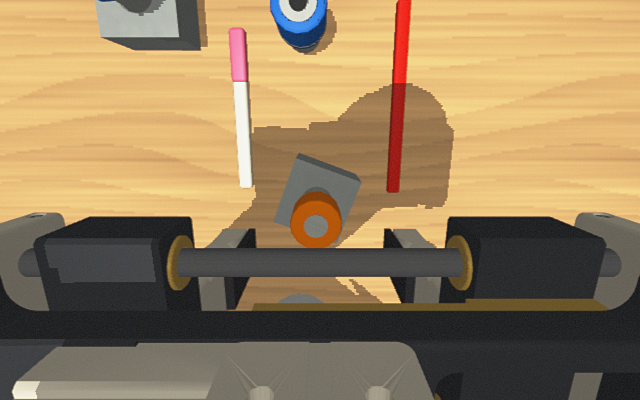

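The orange punch's knob is at (col 316, row 224) and the fingers straddle it. I'll correct by about 2.5 mm and grip.

Emit:
carry_out(
  targets=[
    [[0,0,0,-0.04,-0.1,0.3,0.6],[0,0,0,0,0,0.8,0.6],[0,0,0,0,0,0.8,0.6],[0,0,0,0,0,0.6,0.6],[0,0,0,0,0,0.24,0.6],[0,0,0,0,0,0,0.6],[0,0,0,0,0,0,-1],[0,0,0,0,0,0,-1],[0,0,0,0,0,0,-1],[0,0,0,0,0,0,-1],[0,0,0,0,0,0,-1]],
  ],
  squeeze=30,
)

```text
t: 33.08
eef_pos: [0.4563, 0.1684, 0.2536]
ee_rot: [3.142, -0.0, 0.0]
force: [-0.5, -0.5, 2.0]
width: 0.0352
```

Emit:
carry_out(
  targets=[
    [[0,0,0,0,0,-0.3,-1],[0,0,0,0,0,-0.4,-1],[0,0,0,0,0,-0.5,-1],[0,0,0,0,0,-0.6,-1],[0,0,0,0,0,-0.8,-1],[0,0,0,0,0,-0.8,-1],[0,0,0,0,0,-0.4,-1],[0,0,0,0,0,0,-1]],
  ],
)

```text
t: 34.08
eef_pos: [0.4563, 0.1685, 0.3492]
ee_rot: [-3.14, -0.001, -0.0]
force: [0.0, -0.3, -3.5]
width: 0.0354
```

```bash
python3 snap.py 10 side
```

```text
34.075 [0.4563 0.1685 0.3492] [ 0.  -0.3 -3.5] 0.03535067365510317
```

View pics/side10.png

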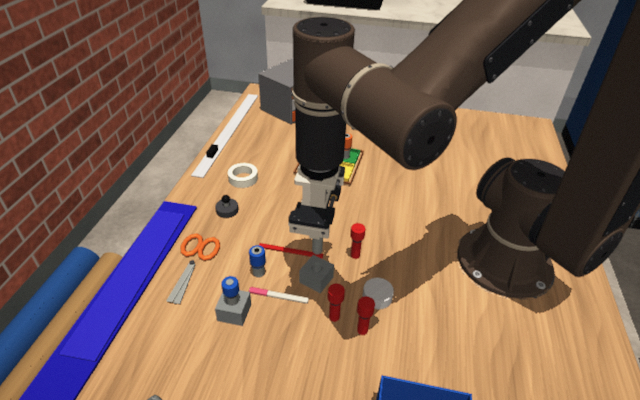

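The punch is out of the sleeve and hangs straight (col 318, row 250). I'll carry it to the yellow bin.

Emit:
carry_out(
  targets=[
    [[0,0,0,0.046,0.968,0,-1],[0,0,0,0.046,0.968,0,-1],[0,0,0,0.046,0.968,0,-1],[0,0,0,0.046,0.968,0,-1],[0,0,0,0.046,0.968,0,-1],[0,0,0,0.046,0.968,0,-1],[0,0,0,0.046,0.968,0,-1],[0,0,0,0.046,0.968,0,-1],[0,0,0,0.046,0.968,0,-1],[0,0,0,0.046,0.968,0,-1],[0,0,0,0.046,0.968,0,-1],[0,0,0,0.046,0.968,0,-1],[0,0,0,0.046,0.968,0,-1],[0,0,0,0.046,0.968,0,-1],[0,0,0,0.046,0.968,0,-1],[0,0,0,0.046,0.968,0,-1],[0,0,0,0.046,0.968,0,-1],[0,0,0,0.046,0.968,0,-1],[0,0,0,0,0,0,-1],[0,0,0,0,0,0,-1]],
  ],
)

```text
t: 36.62
eef_pos: [0.4766, -0.267, 0.3475]
ee_rot: [-3.141, 0.002, -0.001]
force: [0.5, -0.4, -2.9]
width: 0.0354
```

```bash
python3 snap.py 11 wrist scene
```

```text
36.625 [ 0.4766 -0.267   0.3475] [ 0.5 -0.4 -2.9] 0.03535695947487502
```

View pics/wrist11.png

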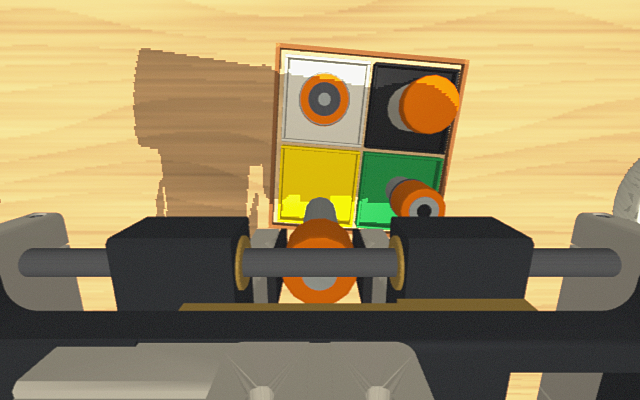

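View pics/scene11.png

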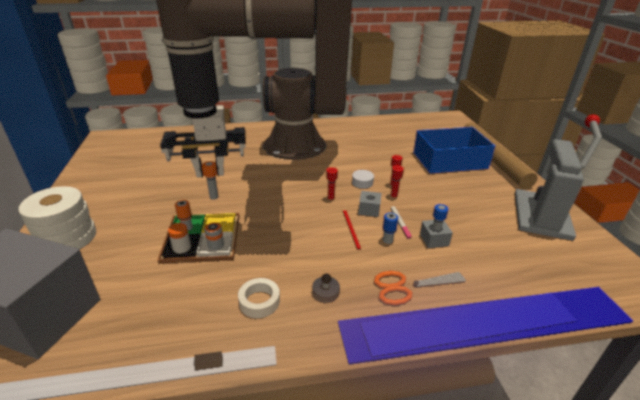

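The punch hangs upright over the yellow bin (wrist col 320, row 250), and the other three stand in their bins. I'll lower and release it.

Emit:
carry_out(
  targets=[
    [[0,0,0,0,0,0.7,-1],[0,0,0,0,0,0.9,-1],[0,0,0,0,0,0.8,-1],[0,0,0,0,0,0.6,-1],[0,0,0,0,0,0.4,-1],[0,0,0,0,0,0.2,-1],[0,0,0,0,0,0,-1],[0,0,0,0,0,0,-1]],
  ],
)

```text
t: 37.72
eef_pos: [0.4772, -0.2672, 0.259]
ee_rot: [3.141, -0.001, 0.0]
force: [0.9, -0.2, -2.6]
width: 0.0355
```

Emit:
carry_out(
  targets=[
    [[0,0,0,0,0,0.04,-1],[0,0,0,0,0,0,-1],[0,0,0,0,0,0,0.2],[0,0,0,0,0,0,0.2],[0,0,0,0,0,0,0.2],[0,0,0,0,0,-0.4,0.2],[0,0,0,0,0,-0.9,0.2],[0,0,0,0,0,-1,0.2],[0,0,0,0,0,-1,0.2],[0,0,0,0,0,-1,0.2],[0,0,0,0,0,0,0.2]],
  ],
)

```text
t: 39.1
eef_pos: [0.4774, -0.2673, 0.3679]
ee_rot: [3.14, -0.005, 0.0]
force: [0.3, 0.3, -0.2]
width: 0.0524
```

```bash
python3 snap.py 12 wrist scene side
python3 - <<'E'
from h import *
topmap(['/tmp/side12.npz','/tmp/scene12.npz','/tmp/wrist12.npz'],'pics/top12.png')
P0={'punch':(.477,-.267,.109),'cut':(.473,-.351,.089),'anvil':(.562,-.272,.069),'tub':(.556,-.356,.073),'bpunch':(.617,.301,.107),'bcut':(.598,.179,.08)}
for n,(x,y,z) in P0.items():
  for s in ('side','scene','wrist'):
    P,im,m=cloud(f'/tmp/{s}12.npz')
    k=m&(np.hypot(P[...,0]-x,P[...,1]-y)<.035)&(P[...,2]>z-.02)&(P[...,2]<z+.02)
    p=P[k]
    if len(p)<10: continue
    zt=np.percentile(p[:,2],90);t=p[abs(p[:,2]-zt)<.005]
    c,r=cv2.minEnclosingCircle(t[:,:2].astype(np.float32));print(n,s,len(t),'ztop %.3f'%zt,np.round(c,3),round(r,3))
E
```

```text
39.1 [ 0.4774 -0.2673  0.3679] [ 0.3  0.3 -0.2] 0.05241364549529839
punch side 68 ztop 0.109 [ 0.477 -0.264] 0.019
punch scene 91 ztop 0.111 [ 0.476 -0.27 ] 0.019
punch wrist 1412 ztop 0.109 [ 0.476 -0.267] 0.018
cut side 68 ztop 0.090 [ 0.472 -0.35 ] 0.021
cut scene 100 ztop 0.091 [ 0.474 -0.352] 0.019
cut wrist 1288 ztop 0.089 [ 0.472 -0.35 ] 0.019
anvil side 88 ztop 0.070 [ 0.563 -0.267] 0.022
anvil scene 148 ztop 0.071 [ 0.561 -0.273] 0.021
anvil wrist 1811 ztop 0.069 [ 0.559 -0.27 ] 0.021
tub side 91 ztop 0.073 [ 0.555 -0.354] 0.025
tub scene 177 ztop 0.074 [ 0.558 -0.358] 0.024
tub wrist 2213 ztop 0.072 [ 0.555 -0.355] 0.023
bpunch side 180 ztop 0.108 [0.617 0.304] 0.019
bpunch scene 96 ztop 0.108 [0.616 0.298] 0.018
bcut side 145 ztop 0.081 [0.599 0.18 ] 0.019
bcut scene 111 ztop 0.081 [0.599 0.177] 0.02
```

View pics/wrist12.png

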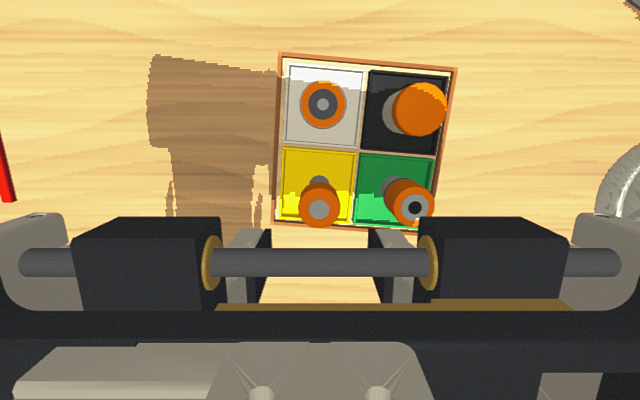

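View pics/scene12.png

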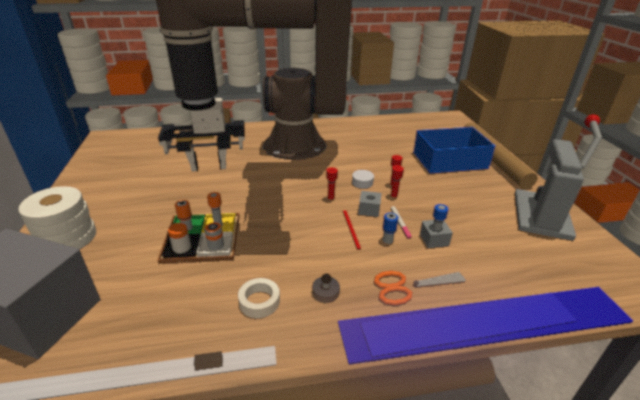

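All four stand upright in their bins (wrist view: anvil 323,104; tub 418,110; punch 318,205; cutter 412,203). The top heights match each part's height plus the 9 mm floor, and the gripper is clear.

```bash
python3 -c "
from station import arm
print(arm.job_done())"
```

```text
the job is handed in; nothing more can be done
None
```

All four orange-marked parts are standing upright in their bins, and I handed the job in at about 39 s of the 120 s allowed. The arm placed the anvil in white, the tub in black, the cutter in green, and last the punch from its sleeve in yellow.

- **Placement:** the last pictures from all three cameras put each part within about 6 mm of its bin's middle. Top heights match each part standing on the 9 mm floor to within about 2 mm.
- **Other set:** the blue punch and blue cutter measure within about 2 mm of where they started. The red look-alikes were left alone.
- **Robot:** the gripper is open and clear above the tray. The forces reported at the end of each move never exceeded about 5 N.
- **Disagreements:** the side and scene cameras differed by up to about 6 mm in y, so I relied on the wrist camera to refine the grasps on the tub, cutter and punch. The landmark network also reported look-alikes, such as a red punch and the wrong bin, so I used colour and depth instead.

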